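Put the captured chess pieces away in the caddy

ROBOT

A 7-joint arm with a two-finger parallel gripper is mounted at the origin on the work surface. World frame = base frame: x ahead of the robot, y to its left, z up, the work surface at z = 0. Lengths are in m, angles in degrees, forces in N, time in s.
With the tool pointing down it reaches from about 0.4 to 0.85 m from the base axis. Payload 10.4 kg.
Tool frame: the origin (TCP) lies at the very end of the fingers, on their centre line; the grasp point (between the pads) lies 19 mm behind it; z points along the fingers, y is the line along which they close (so a half turn about z gives the same grasp; the last joint's range is limited). The gripper opens to 87 mm and grips with 3 to 60 N. Pads are 19 mm wide; open, the fingers measure 117 mm over their backs; the gripper's body (75 mm by 190 mm) begins 51 mm behind the grasp point.
Start: joints at [66.601, 19.034, -3.707, 83.658, 1.238, 77.344, -5.071], TCP at [0.235, -0.579, 0.223] pointing down, gripper open.
Joint ranges: [-148.97, 148.97], [-28.65, 121.19], [-84.17, 76.75], [9.2, 138.47], [-72.65, 252.65], [3.7, 117.97], [-149.18, 149.18]. Speed limits (degrees/s): [127.2, 127.2, 159.86, 159.86, 180, 180, 180].

INTERFACE

Orientations are given as a 3x3 rotation matrix whose columns are the frame's x, y, z axes.
In Python, from station import bot gives the robot as it stands.
- The arm moves only by the tool arm_command, never from a script. Its argument "steps" is a list of rows, each an object with "slide": the shift along the world's x, y, z each as a share of 600 mm, from -1 to 1, a list of three; "dr": the turn, a rotation vector about the world's x, y, z each as a share of pi/2 rad, from -1 to 1, a list of three; "grip": the gripper's target within -1 to 1 (shut at 1, half-way at 0, fully open at -1). In form: [{"slide": [tx, ty, tz], "dr": [wx, wy, wz], "grip": grip}, ...]. A call has 1 to 10 rows; each row shifts and turns the commanded pose from where the row before left it; what a row does not reach is not made up. A row lasts 1/10 s, in which the tool goes at most 50 mm and 8.59 degrees, less where a joint would pass 70% of its speed; a pose out of reach is approached as far as the arm can. A call with a number of a shift or a turn outside -1 to 1 is refused whole. A call with a gripper value outside its range is refused whole. The fingers move at their own pace and stop on an object; the grip force is fixed at half the most. Time passes only in rows, so rows that do not move let the fingers close. It gives the time, the measured TCP pose, the force, the opening and the grip force at its end, in the units of the state.
- bot.observe(): the state, without advancing time (a new reading comes with each control period).
- bot.grab_frame(name): name is "scene" or "top" or "wrist"; returns a dict with "pixels" (384x512x3 uint8, blue, green, red), "depth" (384x512 float32, m along the optical axis (not along the pixel's ray), 0 where there is no reading), "fx", "fy", "cx", "cy" (pixels), "world_from_camera" (4x4, takes a point from camera to world coordinates); the wrist camera has in their place "tool_from_camera" (4x4, takes a point from camera to tool coordinates, whose origin is the TCP and whose axes are the flange's). Camera axes: x right, y down, z forward; pixel columns grow to the right and rows downward; lengths in m; the calibration is good to about 2 mm. The wrist camera is an equidistant fisheye: a pixel r from the principal point sees the ray r / f radians off the axis. A picture is of the moment at which its call begins: read the wrist's pose just before it.
- bot.finish_job(): hands the job in; it is judged then, once.
The state is a dict: "clock": time; "q": joint angles; "joint_vel": joint speeds; "joint_torque": joint torques, N m; "ee_pos": TCP position; "tcp_rot": TCP orientation; "wrist_force": force on the tool from outside, world axes, zero at the start; "wrist_torque": the same for the moment, N m; "grip_width": opening from 0.0 (shut) to 1.0 (fully open); "finger_force": force on a finger pad.
Only numpy, scipy, OpenCV 4.12 (cv2) and the standard library are available. Lean on these libraries where they do the work, as an engineer would, in place of code of your own. Each camera call takes 0.05 s, during which the arm holds its last target. There are 200 camera calls.

TASK

Put the four captured chess pieces that stand beside the board into the cup tray, each standing upright in its own cup: the queen in the large round cup, the rook in the square cup, the knight in the oblong cup and the pawn in the small round cup. The wooden drawer knob among them and the rook still in play on the board do not belong there: leave both standing where they are.

Things in the scene. Friction and masses are not known exactly. Their poses are not given: they have to be found in the camera images.
- queen_mid (a point): Captured queen, plain pale wood, standing on the cork off the board: the tallest of the captured pieces, 76 mm high, round base 35 mm across, waist 16 mm, a small beaded crown 25 mm across. Grip it round the collar and crown, 50 to 68 mm above its foot, where it is 25 mm across. The point is on its upright axis, half-way up; z is up when it stands.
- rook_mid (a point): Captured rook, plain pale wood, standing on the cork off the board: 58 mm high, round base 33 mm across, a straight notched tower top 27 mm across from 37 to 58 mm above its foot: grip it there. The point is on its upright axis, half-way up; z is up when it stands.
- knight_mid (a point): Captured knight (horse head), plain pale wood, standing on the cork off the board: 60 mm high, round base 33 mm across; from 18 mm up it is a flat-sided neck and head, 18 mm thick along its own y and about 20 to 30 mm long along its own x, the muzzle towards +x. Grip it across the flat sides (along its y), 33 to 52 mm above its foot. The point is on its upright axis, half-way up; z is up when it stands.
- pawn_mid (a point): Captured pawn, plain pale wood, standing on the cork off the board: 54 mm high, round base 30 mm across, a slim stem with a collar 22 mm across at 32 to 35 mm and a ball head 21 mm across centred 45 mm above its foot. Grip it round collar and head together, about 38 mm above its foot. The point is on its upright axis, half-way up; z is up when it stands.
- cup_wide_in (a point): The large round cup for the queen: one of four shallow dark wooden cups with grey floors that stand two by two, 95 mm apart centre to centre and in any order, in a low square wooden tray (220 mm square, rim 14 mm high). Inside 68 mm across, outside 76 mm, rim 8 mm above its inner floor. It is fixed in the tray and the tray does not move. The point is the centre of its inner floor, which lies 10 mm above the cabinet top; z is up.
- cup_square_in (a point): The square cup for the rook, in the same tray. Inside 54 x 54 mm, outside 62 x 62 mm, rim 8 mm above its inner floor. x and y along its sides. It is fixed in the tray and the tray does not move. The point is the centre of its inner floor, which lies 10 mm above the cabinet top; z is up.
- cup_oblong_in (a point): The oblong (rectangular) cup for the knight, in the same tray. Inside 52 mm along its own x and 78 mm along its own y, walls 4 mm, rim 8 mm above its inner floor. It is fixed in the tray and the tray does not move. The point is the centre of its inner floor, which lies 10 mm above the cabinet top; z is up.
- cup_small_in (a point): The small round cup for the pawn, in the same tray. Inside 50 mm across, outside 58 mm, rim 8 mm above its inner floor. It is fixed in the tray and the tray does not move. The point is the centre of its inner floor, which lies 10 mm above the cabinet top; z is up.
- knob_mid (a point): A look-alike that does not belong: a turned pale-wood drawer knob, a squat mushroom 36 mm high with a head 36 mm across, standing on the cork among the captured pieces. Leave it where it is. A salt shaker (65 mm high) and a 45 mm glass cube stand among them too; the things there are in two rows along the world y, neighbours at least 95 mm apart along y and 65 mm along x (centres). The point is on its upright axis, half-way up; z is up when it stands.
- rook_play_mid (a point): A look-alike that does not belong: a rook of the same size, shape and wood as the captured one, but still in play: it stands on the chequered board (14 mm thick, 316 mm square). Leave it where it is. The point is on its upright axis, half-way up; z is up when it stands.

How it is judged:
By the outcome, as a careful person would: the job done as asked, in the order asked, and still so for the second after the job is handed in, with the robot touching nothing.
It also fails if it takes over 128 s, if anything falls off the work surface, if the arm or the gripper's body presses on something with over 40 N, if the wrist force passes 120 N, or if a joint passes its speed limit or range.

## Working session

There is one attempt and no reset: what is moved stays moved. The work goes in short steps, Python scripts to look and compute and a tool call to move; the robot and the scene stay as the last step left them, time stands still between calls to the robot, and variables do not carry over. Pictures are saved under pics/ and viewed, at most 14 in all, crops included, and the job is handed in when it is done.

Besides the shell and the picture viewer there is one more tool, called after "Request:" as name(argument=value, ...) on one line, values as JSON. arm_command: Moves the arm, as the interface text tells. Its arguments: {"type":"object","properties":{"steps":{"type":"array"}},"required":["steps"]}

```bash
mkdir -p pics; ls; python3 - <<'E'
from station import bot
import cv2,numpy as np
s=bot.observe(); print({k:np.round(s[k],3).tolist() for k in ('clock','ee_pos','tcp_rot','grip_width','wrist_force')})
for n in ('top','scene'):
    f=bot.grab_frame(n); np.savez(f'{n}.npz',**f); cv2.imwrite(f'pics/{n}0.png',cv2.resize(f['pixels'],(800,600),interpolation=cv2.INTER_CUBIC))
    print(n,f['fx'],f['cx'],f['cy'],np.round(f['world_from_camera'],3).tolist())
E
```

```text
pics
{'clock': 0.0, 'ee_pos': [0.235, -0.579, 0.222], 'tcp_rot': [[0.926, 0.376, -0.001], [0.376, -0.926, 0.001], [-0.0, -0.001, -1.0]], 'grip_width': 1.0, 'wrist_force': [-0.191, 0.238, -0.17]}
top 472.46224456715413 255.4849133831983 189.30288782175995 [[-0.003, -0.986, 0.168, 0.351], [-1.0, 0.005, 0.011, -0.052], [-0.011, -0.168, -0.986, 1.196], [0.0, 0.0, 0.0, 1.0]]
scene 377.0927107842064 248.68784652105046 194.0240506557065 [[0.763, 0.362, -0.536, 1.055], [0.646, -0.442, 0.622, -0.623], [-0.011, -0.821, -0.571, 0.588], [0.0, 0.0, 0.0, 1.0]]
```

View pics/top0.png

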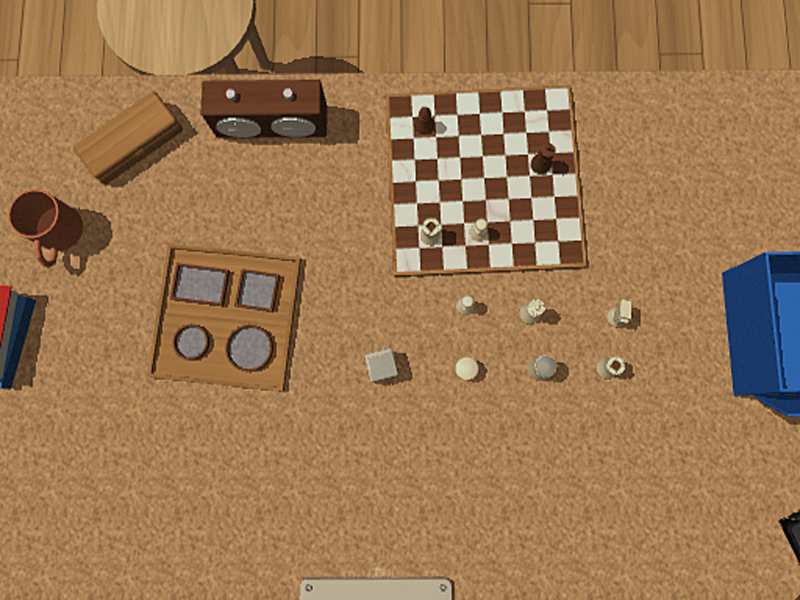

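View pics/scene0.png

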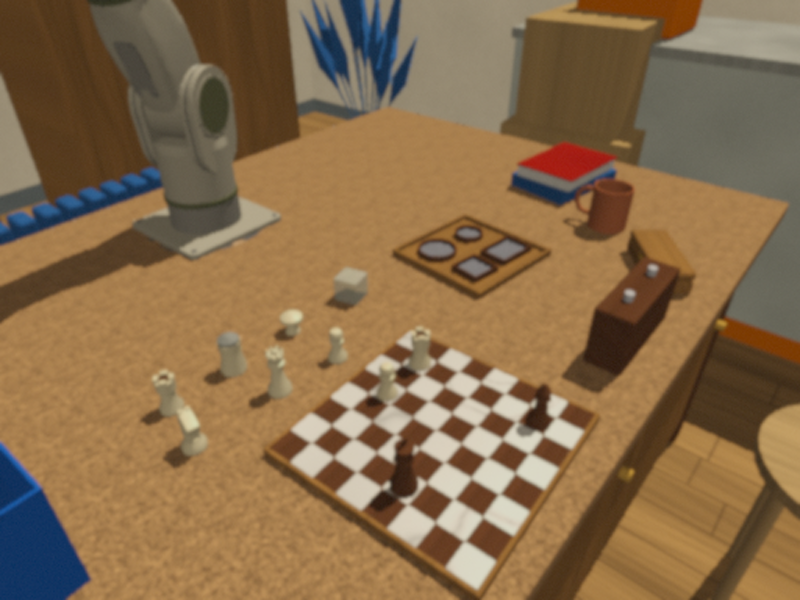

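The top view (800 px scale) shows the pawn at (466,304), queen (533,312), knight (620,314) and captured rook (611,367). Not to touch: knob (467,369), shaker (544,368) and cube (382,365). The cups are oblong (202,285), square (258,291), small (192,343) and wide (250,349).

```bash
cat > h.py <<'E'
import numpy as np,cv2
def cloud(n):
    f=np.load(f'{n}.npz'); d=f['depth']; v,u=np.mgrid[:384,:512]
    p=np.stack([(u-f['cx'])/f['fx']*d,(v-f['cy'])/f['fy']*d,d,np.ones_like(d)],-1)@f['world_from_camera'].T
    p=p[...,:3]; p[d==0]=np.nan; return p,f['pixels']
E
python3 - <<'E'
from h import *
p,im=cloud('top'); q,im2=cloud('scene')
px=dict(pawn=(466,304),queen=(533,312),knight=(622,312),rook=(614,367),knob=(467,369),shaker=(544,368),cube=(382,365))
Q=q.reshape(-1,3); P=p.reshape(-1,3)
for n,(u,v) in px.items():
    c=p[int(v/1.5625),int(u/1.5625),:2]
    for nm,A in (('top',P),('scene',Q)):
        m=(np.hypot(*(A[:,:2]-c).T)<.032)&(A[:,2]>.012); B=A[m]
        if len(B)<5: print(n,nm,len(B));continue
        zt=np.nanpercentile(B[:,2],97); T=B[B[:,2]>zt-.018]
        print(n,nm,len(B),'zt',zt.round(3),'mean',T.mean(0).round(4),'mid',((T.min(0)+T.max(0))/2).round(4),'ext',np.ptp(T,0).round(3))
# knight long axis
# cups: grey floor regions
sm=(im.astype(int).max(2)-im.min(2)<30)&(im.max(2)>70)&(im.max(2)<190)
x=p[...,0];y=p[...,1]
lab,L,st,ce=cv2.connectedComponentsWithStats(sm.astype(np.uint8))
for i in range(1,lab):
    if st[i,4]>200 and st[i,0]<200 and 150<ce[i][1]<250:
        R=p[L==i]; r=cv2.minAreaRect((R[:,:2]*1000).astype(np.float32))
        print('cup',(ce[i]*1.5625).round(),st[i,4],R.mean(0).round(4),[np.round(a,1) for a in r])
g=P[(P[:,2]<.01)&(abs(P[:,0]-.5)<.1)&(abs(P[:,1])<.02)]; print('table z',np.nanmedian(g[:,2]))
print('play rook',p[int(232/1.5625),int(431/1.5625)].round(3))
E
```

```text
pawn top 81 zt 0.055 mean [ 0.5372 -0.1456  0.0508] mid [ 0.5379 -0.1465  0.047 ] ext [0.018 0.02  0.02 ]
pawn scene 143 zt 0.053 mean [ 0.5414 -0.1491  0.0466] mid [ 0.5397 -0.1477  0.0458] ext [0.019 0.018 0.021]
queen top 151 zt 0.077 mean [ 0.5239 -0.2508  0.0714] mid [ 0.5242 -0.2506  0.0733] ext [0.023 0.025 0.015]
queen scene 288 zt 0.074 mean [ 0.5282 -0.2531  0.0682] mid [ 0.5258 -0.2513  0.0661] ext [0.023 0.025 0.019]
knight top 160 zt 0.059 mean [ 0.5198 -0.3896  0.0532] mid [ 0.5204 -0.3925  0.0531] ext [0.036 0.024 0.023]
knight scene 289 zt 0.06 mean [ 0.5254 -0.3939  0.0531] mid [ 0.5224 -0.393   0.0517] ext [0.036 0.021 0.019]
rook top 155 zt 0.06 mean [ 0.4352 -0.3699  0.0552] mid [ 0.4351 -0.3707  0.0527] ext [0.025 0.027 0.019]
rook scene 290 zt 0.059 mean [ 0.4395 -0.3728  0.0528] mid [ 0.436  -0.3718  0.0508] ext [0.028 0.025 0.019]
knob top 164 zt 0.039 mean [ 0.4338 -0.1441  0.0333] mid [ 0.434  -0.1449  0.0326] ext [0.032 0.033 0.017]
knob scene 129 zt 0.037 mean [ 0.4389 -0.1486  0.0322] mid [ 0.435  -0.1446  0.0303] ext [0.039 0.036 0.014]
shaker top 207 zt
[... 286 characters left out ...]
ext [0.051 0.051 0.017]
cube scene 353 zt 0.047 mean [ 0.4454 -0.0164  0.0413] mid [ 0.4411 -0.0122  0.0382] ext [0.05  0.052 0.019]
cup [200. 284.] 551 [0.5746 0.2869 0.0102] [array([574.6, 287.7]), array([73.2, 51.6]), np.float64(81.4)]
cup [258. 290.] 388 [nan nan nan] [array([564.3, 192.9]), array([46.9, 55.9]), np.float64(76.1)]
cup [  7. 331.] 216 [0.4951 0.5831 0.0391] [array([491.8, 583.9]), array([  7.3, 137.4]), np.float64(83.5)]
cup [191. 342.] 267 [nan nan nan] [array([484.7, 298.8]), array([40. , 41.5]), np.float64(40.2)]
cup [249. 348.] 515 [nan nan nan] [array([470.8, 202.1]), array([61.3, 63.9]), np.float64(82.8)]
table z 8.174626320167633e-05
play rook [ 0.646 -0.088  0.069]
```

Request:
arm_command(steps=[{"slide":[0.048,0.055,-0.005],"dr":[0,0,-0.0246],"grip":-0.5},{"slide":[0.048,0.055,-0.005],"dr":[0,0,-0.0246],"grip":-0.5},{"slide":[0.048,0.055,-0.005],"dr":[0,0,-0.0246],"grip":-0.5},{"slide":[0.048,0.055,-0.005],"dr":[0,0,-0.0246],"grip":-0.5},{"slide":[0.048,0.055,-0.005],"dr":[0,0,-0.0246],"grip":-0.5},{"slide":[0.048,0.055,-0.005],"dr":[0,0,-0.0246],"grip":-0.5},{"slide":[0.048,0.055,-0.005],"dr":[0,0,-0.0246],"grip":-0.5},{"slide":[0.048,0.055,-0.005],"dr":[0,0,-0.0246],"grip":-0.5},{"slide":[0.048,0.055,-0.005],"dr":[0,0,-0.0246],"grip":-0.5},{"slide":[0.048,0.055,-0.005],"dr":[0,0,-0.0246],"grip":-0.5}])

```text
clock: 1.1
ee_pos: [0.5239, -0.2476, 0.1922]
tcp_rot: [[1.0, -0.002, -0.0], [-0.002, -1.0, -0.0], [-0.0, 0.0, -1.0]]
wrist_force: [-0.0, 0.1, -0.1]
grip_width: 0.749
finger_force: 0.0
```

```bash
python3 - <<'E'
from h import *
from station import bot
s=bot.observe(); print({k:np.round(s[k],4).tolist() for k in ('clock','q','ee_pos','tcp_rot','grip_width','wrist_force')})
f=bot.grab_frame('wrist'); np.savez('wrist.npz',**f); cv2.imwrite('pics/w0.png',f['pixels'])
P,_=cloud('top');P=P.reshape(-1,3)
A=P[(np.hypot(P[:,0]-.5215,P[:,1]+.392)<.03)&(P[:,2]>.035)][:,:2]
print(cv2.minAreaRect((A*1000).astype(np.float32)))
w,v=np.linalg.eigh(np.cov(A.T)); print(A.mean(0),w**.5,np.degrees(np.arctan2(v[1,1],v[0,1])))
E
```

```text
{'clock': 1.1, 'q': [35.1176, 15.3559, -17.05, 92.5378, 4.6697, 72.8255, -72.8786], 'ee_pos': [0.5239, -0.2476, 0.1922], 'tcp_rot': [[1.0, -0.0024, -0.0004], [-0.0024, -1.0, -0.0], [-0.0004, 0.0, -1.0]], 'grip_width': 0.7487, 'wrist_force': [-0.0012, 0.0654, -0.0798]}
((520.888916015625, -391.44970703125), (19.22332191467285, 36.276344299316406), 75.23735046386719)
[ 0.51929707 -0.3892875 ] [0.00535796 0.01037043] 166.87570555659266
```

```bash
cat >> h.py <<'E'
def wcloud():
    from station import bot
    s=bot.observe(); f=bot.grab_frame('wrist'); d=f['depth']; v,u=np.mgrid[:384,:512]
    a=(u-f['cx'])/f['fx']; b=(v-f['cy'])/f['fy']; r=np.hypot(a,b)+1e-9; t=np.tan(np.minimum(r,1.4))/r
    p=np.stack([a*t*d,b*t*d,d,np.ones_like(d)],-1)@f['tool_from_camera'].T
    p=p[...,:3]@np.array(s['tcp_rot']).T+np.array(s['ee_pos']); p[d==0]=np.nan
    return s,f['pixels'],p
E
python3 - <<'E'
from h import *
s,im,p=wcloud(); P=p.reshape(-1,3)
for n,c in dict(queen=(.525,-.251),rook=(.4355,-.371),knight=(.521,-.391),pawn=(.538,-.147)).items():
    B=P[(np.hypot(P[:,0]-c[0],P[:,1]-c[1])<.032)&(P[:,2]>.012)]
    if len(B)<5: print(n,len(B)); continue
    zt=np.percentile(B[:,2],98); T=B[B[:,2]>zt-.012]; print(n,len(T),zt.round(4),T.mean(0).round(4),((T.min(0)+T.max(0))/2).round(4),np.ptp(T,0).round(3))
E
```

```text
queen 4694 0.3139 [ 0.5534 -0.2516  0.3074] [ 0.5475 -0.2519  0.3086] [0.018 0.045 0.013]
rook 23 0.0376 [ 0.4471 -0.3686  0.0304] [ 0.4469 -0.3693  0.0321] [0.006 0.012 0.013]
knight 451 0.0602 [ 0.5225 -0.3889  0.0543] [ 0.5222 -0.3905  0.0547] [0.036 0.023 0.013]
pawn 2907 0.3053 [ 0.5394 -0.1647  0.3042] [ 0.5374 -0.1615  0.2996] [0.058 0.035 0.013]
```

View pics/w0.png

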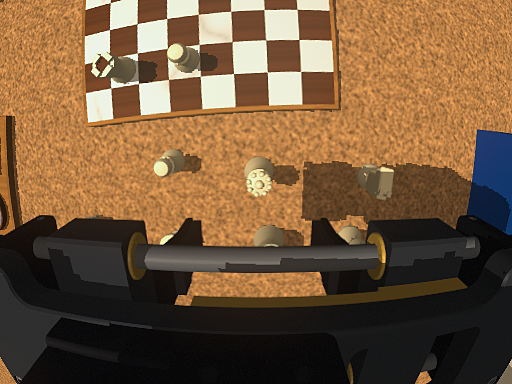

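The wrist view shows the queen's crown at (259,180), centred between the fingers, with the pawn at (165,165) and the knight at (378,180).

```bash
python3 - <<'E'
from h import *
s,im,p=wcloud(); P=p.reshape(-1,3)
for n,c in dict(queen=(.525,-.251),pawn=(.538,-.147)).items():
    B=P[(np.hypot(P[:,0]-c[0],P[:,1]-c[1])<.032)&(P[:,2]>.012)&(P[:,2]<.1)]
    zt=np.percentile(B[:,2],98); T=B[B[:,2]>zt-.012]; print(n,len(T),zt.round(4),T.mean(0).round(4),((T.min(0)+T.max(0))/2).round(4),np.ptp(T,0).round(3))
E
```

```text
queen 491 0.0753 [ 0.5263 -0.2503  0.071 ] [ 0.5257 -0.2506  0.0718] [0.025 0.025 0.01 ]
pawn 294 0.0538 [ 0.5398 -0.1467  0.0508] [ 0.539  -0.1456  0.0484] [0.02  0.02  0.013]
```

Request:
arm_command(steps=[{"slide":[0.0027,-0.0052,-0.05],"dr":[0,0,0],"grip":-0.4},{"slide":[0,0,-0.05],"dr":[0,0,0],"grip":-0.4},{"slide":[0,0,-0.05],"dr":[0,0,0],"grip":-0.4},{"slide":[0,0,-0.053],"dr":[0,0,0],"grip":-0.4},{"slide":[0,0,-0.05],"dr":[0,0,0],"grip":-0.4},{"slide":[0,0,0],"dr":[0,0,0],"grip":1},{"slide":[0,0,0],"dr":[0,0,0],"grip":1},{"slide":[0,0,0],"dr":[0,0,0],"grip":1},{"slide":[0,0,0],"dr":[0,0,0],"grip":1},{"slide":[0,0,0],"dr":[0,0,0],"grip":1}])

```text
clock: 2.25
ee_pos: [0.5255, -0.2526, 0.042]
tcp_rot: [[1.0, -0.001, 0.002], [-0.001, -1.0, -0.001], [0.002, 0.001, -1.0]]
wrist_force: [-0.5, 0.7, 0.2]
grip_width: 0.334
finger_force: 0.2
```

Request:
arm_command(steps=[{"slide":[0,0,0],"dr":[0,0,0],"grip":1},{"slide":[0,0,0],"dr":[0,0,0],"grip":1},{"slide":[0,0,0],"dr":[0,0,0],"grip":1},{"slide":[0,0,0],"dr":[0,0,0],"grip":1}])

```text
clock: 2.65
ee_pos: [0.5255, -0.2521, 0.0415]
tcp_rot: [[1.0, -0.0, 0.001], [-0.0, -1.0, -0.0], [0.001, 0.0, -1.0]]
wrist_force: [-0.0, 0.9, 5.4]
grip_width: 0.265
finger_force: 29.8
```

Request:
arm_command(steps=[{"slide":[0,0,0.03],"dr":[0,0,0],"grip":1},{"slide":[0,0,0.05],"dr":[0,0,0],"grip":1},{"slide":[0,0,0.06],"dr":[0,0,0],"grip":1},{"slide":[0,0,0.05],"dr":[0,0,0],"grip":1},{"slide":[-0.004,0.04,0.01],"dr":[0,0,0],"grip":1},{"slide":[-0.01,0.07,0],"dr":[0,0,0],"grip":1},{"slide":[-0.01,0.075,0],"dr":[0,0,0],"grip":1},{"slide":[-0.01,0.075,0],"dr":[0,0,0],"grip":1},{"slide":[-0.01,0.075,0],"dr":[0,0,0],"grip":1},{"slide":[-0.01,0.075,0],"dr":[0,0,0],"grip":1}])

```text
clock: 3.65
ee_pos: [0.4917, -0.0047, 0.1607]
tcp_rot: [[1.0, -0.001, -0.0], [-0.001, -1.0, -0.001], [-0.0, 0.001, -1.0]]
wrist_force: [1.3, -0.5, -0.6]
grip_width: 0.262
finger_force: 29.8
```

Request:
arm_command(steps=[{"slide":[-0.01,0.075,0],"dr":[0,0,0],"grip":1},{"slide":[-0.01,0.075,0],"dr":[0,0,0],"grip":1},{"slide":[-0.01,0.075,0],"dr":[0,0,0],"grip":1},{"slide":[-0.008,0.075,0],"dr":[0,0,0],"grip":1},{"slide":[0,0.045,0],"dr":[0,0,0],"grip":1},{"slide":[0,0,0],"dr":[0,0,0],"grip":1},{"slide":[0,0,0],"dr":[0,0,0],"grip":1}])

```text
clock: 4.35
ee_pos: [0.4694, 0.2007, 0.1605]
tcp_rot: [[1.0, 0.0, -0.001], [0.0, -1.0, -0.001], [-0.001, 0.001, -1.0]]
wrist_force: [0.2, -0.9, -1.3]
grip_width: 0.262
finger_force: 29.8
```

```bash
python3 - <<'E'
from h import *
s,im,p=wcloud(); cv2.imwrite('pics/w1.png',im); print(np.round(s['ee_pos'],4),np.round(s['q'],1),s['grip_width'])
P=p.reshape(-1,3)
# tray rect from wrist: grey floors
g=(im.astype(int).max(2)-im.min(2)<25)&(im.max(2)>60)&(p[...,2]<.018)&(p[...,2]>.003)
n,L,st,ce=cv2.connectedComponentsWithStats(cv2.morphologyEx(g.astype(np.uint8),cv2.MORPH_OPEN,np.ones((3,3),np.uint8)))
for i in range(1,n):
    if st[i,4]>250:
        R=p[L==i]; print(ce[i].round(),st[i,4],R.mean(0).round(4),cv2.minAreaRect((R[:,:2]*1000).astype(np.float32)))
E
```

```text
[0.4694 0.2007 0.1605] [   5.6   10.5  -37.   103.9    6.8   67.9 -123.5] 0.2618752810670444
[459.  11.] 510 [ 0.6871 -0.0492  0.0142] ((688.7890625, -48.910545349121094), (36.278045654296875, 39.43852996826172), 3.032008409500122)
[499.  15.] 398 [ 0.7036 -0.1283  0.0142] ((706.7730102539062, -132.48855590820312), (31.60394859313965, 79.77688598632812), 31.83082389831543)
[464.  66.] 695 [ 0.6155 -0.053   0.0141] ((619.8359985351562, -58.53377151489258), (48.900115966796875, 52.06501007080078), 2.1920526027679443)
[240.  89.] 319 [0.5655 0.2175 0.0101] ((568.333740234375, 217.1590576171875), (13.550834655761719, 54.28776550292969), 89.97151184082031)
[503.  75.] 456 [ 0.6167 -0.1272  0.0142] ((616.9392700195312, -127.87450408935547), (37.68122100830078, 38.80463409423828), 2.4343903064727783)
[194.  82.] 465 [0.5741 0.2661 0.01  ] ((574.5859375, 265.21484375), (38.636356353759766, 28.87022590637207), 62.38670349121094)
[169.  79.] 267 [0.5796 0.293  0.0101] ((579.2132568359375, 292.52490234375), (32.966941833496094, 19.974475860595703), 45.873775482177734)
[260.  97.] 445 [0.5569 0.1972 0.0101] ((558.0932006835938, 197.4014892578125), (29.753360748291016, 37.227386474609375), 72.06346130371094)
[263. 177.] 1046 [0.4712 0.1934 0.01  ] ((474.0838928222656, 197.21180725097656), (50.977420806884766, 45.6926155090332), 79.18134307861328)
```

View pics/w1.png

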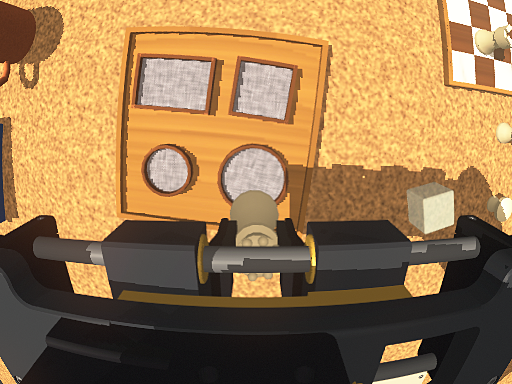

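The queen hangs upright in the gripper above the wide cup, whose centre is at about (253,176). Lowering it.

Request:
arm_command(steps=[{"slide":[0.002,0.004,-0.05],"dr":[0,0,0],"grip":1},{"slide":[0,0,-0.05],"dr":[0,0,0],"grip":1},{"slide":[0,0,-0.04],"dr":[0,0,0],"grip":1},{"slide":[0,0,-0.025],"dr":[0,0,0],"grip":1},{"slide":[0,0,-0.015],"dr":[0,0,0],"grip":1},{"slide":[0,0,0],"dr":[0,0,0],"grip":1},{"slide":[0,0,0],"dr":[0,0,0],"grip":1}])

```text
clock: 5.1
ee_pos: [0.4714, 0.2031, 0.0535]
tcp_rot: [[1.0, -0.001, 0.001], [-0.001, -1.0, 0.0], [0.001, -0.0, -1.0]]
wrist_force: [0.1, -0.7, 0.0]
grip_width: 0.261
finger_force: 30.0
```

Request:
arm_command(steps=[{"slide":[0,0,-0.003],"dr":[0,0,0],"grip":1},{"slide":[0,0,0],"dr":[0,0,0],"grip":0.3},{"slide":[0,0,0],"dr":[0,0,0],"grip":0},{"slide":[0,0,0],"dr":[0,0,0],"grip":-0.4},{"slide":[0,0,0],"dr":[0,0,0],"grip":-0.4},{"slide":[0,0,0],"dr":[0,0,0],"grip":-0.4},{"slide":[0,0,0],"dr":[0,0,0],"grip":-0.4}])

```text
clock: 5.8
ee_pos: [0.4708, 0.2032, 0.051]
tcp_rot: [[1.0, -0.001, 0.0], [-0.001, -1.0, -0.0], [0.0, 0.0, -1.0]]
wrist_force: [-0.4, 0.7, -1.0]
grip_width: 0.67
finger_force: 0.0
```

Request:
arm_command(steps=[{"slide":[0,0,0.04],"dr":[0,0,0],"grip":-0.4},{"slide":[0,0,0.07],"dr":[0,0,0],"grip":-0.4},{"slide":[0,0,0.07],"dr":[0,0,0],"grip":-0.4},{"slide":[0,-0.007,0.07],"dr":[0,0,0],"grip":-0.4},{"slide":[0,-0.05,0],"dr":[0,0,0],"grip":-0.4},{"slide":[0,-0.075,0],"dr":[0,0,0],"grip":-0.4},{"slide":[0,-0.075,0],"dr":[0,0,0],"grip":-0.4},{"slide":[-0.006,-0.075,0],"dr":[0,0,0],"grip":-0.4},{"slide":[-0.006,-0.075,0],"dr":[0,0,0],"grip":-0.4},{"slide":[-0.006,-0.075,0],"dr":[0,0,0],"grip":-0.4}])

```text
clock: 6.8
ee_pos: [0.4596, -0.0578, 0.2012]
tcp_rot: [[1.0, -0.001, 0.001], [-0.001, -1.0, -0.0], [0.001, 0.0, -1.0]]
wrist_force: [-0.4, -0.5, -0.1]
grip_width: 0.697
finger_force: 0.0
```

Request:
arm_command(steps=[{"slide":[-0.006,-0.075,0],"dr":[0,0,0],"grip":-0.4},{"slide":[-0.006,-0.075,0],"dr":[0,0,0],"grip":-0.4},{"slide":[-0.006,-0.075,0],"dr":[0,0,0],"grip":-0.4},{"slide":[-0.006,-0.075,0],"dr":[0,0,0],"grip":-0.4},{"slide":[-0.006,-0.075,0],"dr":[0,0,0],"grip":-0.4},{"slide":[-0.006,-0.075,0],"dr":[0,0,0],"grip":-0.4},{"slide":[-0.004,-0.075,0],"dr":[0,0,0],"grip":-0.4},{"slide":[0,0,0],"dr":[0,0,0],"grip":-0.4},{"slide":[0,0,0],"dr":[0,0,0],"grip":-0.4}])

```text
clock: 7.7
ee_pos: [0.4356, -0.3716, 0.2005]
tcp_rot: [[1.0, -0.002, -0.001], [-0.002, -1.0, 0.001], [-0.001, -0.001, -1.0]]
wrist_force: [0.8, 0.2, -0.5]
grip_width: 0.7
finger_force: 0.0
```

```bash
python3 - <<'E'
from h import *
from station import bot
s,im,p=wcloud(); print(np.round(s['ee_pos'],4)); P=p.reshape(-1,3)
for n,c in dict(rook=(.4355,-.371),knight=(.521,-.391)).items():
    B=P[(np.hypot(P[:,0]-c[0],P[:,1]-c[1])<.032)&(P[:,2]>.012)&(P[:,2]<.1)]
    if len(B)<5: print(len(B)); continue
    zt=np.percentile(B[:,2],98); T=B[B[:,2]>zt-.02]; print(n,len(T),zt.round(4),T.mean(0).round(4),((T.min(0)+T.max(0))/2).round(4),np.ptp(T,0).round(3))
print(cv2.minAreaRect((T[:,:2]*1000).astype(np.float32)))
f=bot.grab_frame('top'); cv2.imwrite('pics/t1.png',np.hstack([cv2.resize(f['pixels'][150:260,90:200],(400,400)),cv2.resize(im,(400,300),).copy() if 0 else cv2.resize(im[100:300,150:350],(400,400))]))
E
```

```text
[ 0.4356 -0.3716  0.2005]
rook 555 0.0588 [ 0.4377 -0.3703  0.0549] [ 0.4365 -0.3706  0.0494] [0.027 0.027 0.02 ]
knight 573 0.0605 [ 0.5218 -0.3904  0.0543] [ 0.5217 -0.3906  0.051 ] [0.037 0.022 0.02 ]
((521.8743286132812, -390.6301574707031), (18.364194869995117, 36.06371307373047), 77.69091796875)
```

View pics/t1.png

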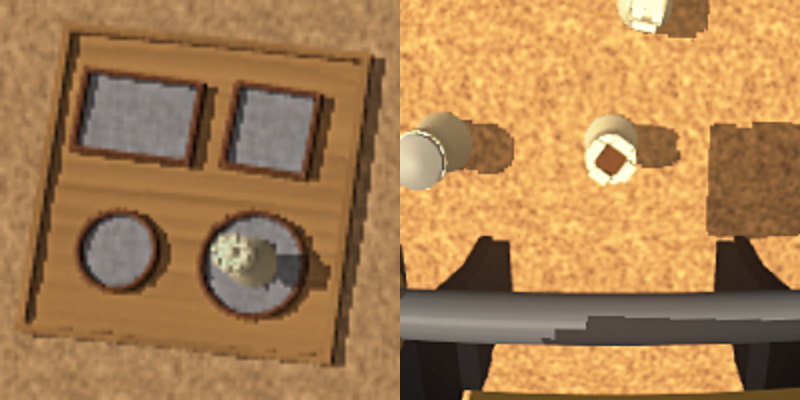

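The queen stands upright in the wide cup (left crop, 245,262) and the rook lies ahead of the fingers (right crop, 610,150). Gripping the rook.

Request:
arm_command(steps=[{"slide":[0.0015,0.001,-0.05],"dr":[0,0,0],"grip":-0.4},{"slide":[0,0,-0.07],"dr":[0,0,0],"grip":-0.4},{"slide":[0,0,-0.07],"dr":[0,0,0],"grip":-0.4},{"slide":[0,0,-0.06],"dr":[0,0,0],"grip":-0.4},{"slide":[0,0,-0.0375],"dr":[0,0,0],"grip":-0.4},{"slide":[0,0,0],"dr":[0,0,0],"grip":0},{"slide":[0,0,0],"dr":[0,0,0],"grip":1},{"slide":[0,0,0],"dr":[0,0,0],"grip":1},{"slide":[0,0,0],"dr":[0,0,0],"grip":1},{"slide":[0,0,0],"dr":[0,0,0],"grip":1}])

```text
clock: 8.8
ee_pos: [0.4375, -0.3708, 0.0297]
tcp_rot: [[1.0, -0.001, 0.002], [-0.001, -1.0, -0.001], [0.002, 0.001, -1.0]]
wrist_force: [-0.5, 0.1, -0.3]
grip_width: 0.331
finger_force: 0.0
```

Request:
arm_command(steps=[{"slide":[0,0,0],"dr":[0,0,0],"grip":1},{"slide":[0,0,0],"dr":[0,0,0],"grip":1},{"slide":[0,0,0],"dr":[0,0,0],"grip":1},{"slide":[0,0,0],"dr":[0,0,0],"grip":1}])

```text
clock: 9.2
ee_pos: [0.4375, -0.3707, 0.0294]
tcp_rot: [[1.0, -0.001, 0.001], [-0.001, -1.0, -0.001], [0.001, 0.001, -1.0]]
wrist_force: [-1.4, 1.5, 6.4]
grip_width: 0.299
finger_force: 30.0
```

Request:
arm_command(steps=[{"slide":[0,0,0.03],"dr":[0,0,0],"grip":1},{"slide":[0,0,0.06],"dr":[0,0,0],"grip":1},{"slide":[0,0,0.06],"dr":[0,0,0],"grip":1},{"slide":[0,0,0.06],"dr":[0,0,0],"grip":1},{"slide":[0.006,0.04,0.04],"dr":[0,0,0],"grip":1},{"slide":[0.016,0.07,0],"dr":[0,0,0],"grip":1},{"slide":[0.016,0.075,0],"dr":[0,0,0],"grip":1},{"slide":[0.016,0.075,0],"dr":[0,0,0],"grip":1},{"slide":[0.016,0.075,0],"dr":[0,0,0],"grip":1},{"slide":[0.016,0.075,0],"dr":[0,0,0],"grip":1}])

```text
clock: 10.2
ee_pos: [0.4885, -0.1227, 0.1787]
tcp_rot: [[1.0, -0.001, 0.0], [-0.001, -1.0, -0.0], [0.0, 0.0, -1.0]]
wrist_force: [1.5, 0.1, -0.9]
grip_width: 0.302
finger_force: 30.0
```

Request:
arm_command(steps=[{"slide":[0.016,0.075,0],"dr":[0,0,0],"grip":1},{"slide":[0.016,0.075,0],"dr":[0,0,0],"grip":1},{"slide":[0.016,0.075,0],"dr":[0,0,0],"grip":1},{"slide":[0.016,0.075,0],"dr":[0,0,0],"grip":1},{"slide":[0.016,0.075,0],"dr":[0,0,0],"grip":1},{"slide":[0.016,0.075,0],"dr":[0,0,0],"grip":1},{"slide":[0.016,0.075,0],"dr":[0,0,0],"grip":1},{"slide":[0.014,0.005,0],"dr":[0,0,0],"grip":1},{"slide":[0,0,0],"dr":[0,0,0],"grip":1},{"slide":[0,0,0],"dr":[0,0,0],"grip":1}])

```text
clock: 11.2
ee_pos: [0.5641, 0.1922, 0.1781]
tcp_rot: [[1.0, -0.002, -0.001], [-0.002, -1.0, -0.001], [-0.001, 0.001, -1.0]]
wrist_force: [-0.1, -0.9, -1.1]
grip_width: 0.299
finger_force: 30.0
```

Request:
arm_command(steps=[{"slide":[0.001,0.002,-0.05],"dr":[0,0,0],"grip":1},{"slide":[0,0,-0.06],"dr":[0,0,0],"grip":1},{"slide":[0,0,-0.06],"dr":[0,0,0],"grip":1},{"slide":[0,0,-0.035],"dr":[0,0,0],"grip":1},{"slide":[0,0,-0.015],"dr":[0,0,0],"grip":1},{"slide":[0,0,-0.01],"dr":[0,0,0],"grip":1},{"slide":[0,0,-0.003],"dr":[0,0,0],"grip":1},{"slide":[0,0,0],"dr":[0,0,0],"grip":1}])

```text
clock: 12.0
ee_pos: [0.5655, 0.1947, 0.0398]
tcp_rot: [[1.0, -0.001, 0.002], [-0.001, -1.0, 0.0], [0.002, -0.0, -1.0]]
wrist_force: [-0.3, -0.5, -0.1]
grip_width: 0.301
finger_force: 30.0
```

Request:
arm_command(steps=[{"slide":[0,0,0],"dr":[0,0,0],"grip":0.3},{"slide":[0,0,0],"dr":[0,0,0],"grip":0},{"slide":[0,0,0],"dr":[0,0,0],"grip":-0.4},{"slide":[0,0,0],"dr":[0,0,0],"grip":-0.4},{"slide":[0,0,0],"dr":[0,0,0],"grip":-0.4},{"slide":[0,0,0.03],"dr":[0,0,0],"grip":-0.4},{"slide":[0,0,0.07],"dr":[0,0,0],"grip":-0.4},{"slide":[0,0,0.07],"dr":[0,0,0],"grip":-0.4},{"slide":[0,0,0.07],"dr":[0,0,0],"grip":-0.4},{"slide":[0,0,0],"dr":[0,0,0],"grip":-0.4}])

```text
clock: 13.0
ee_pos: [0.5673, 0.1963, 0.1891]
tcp_rot: [[1.0, -0.001, 0.009], [-0.001, -1.0, 0.003], [0.009, -0.003, -1.0]]
wrist_force: [0.5, 0.4, 0.8]
grip_width: 0.698
finger_force: 0.0
```

Request:
arm_command(steps=[{"slide":[-0.0055,-0.04,0.01],"dr":[0,0,-0.011],"grip":-0.4},{"slide":[-0.0055,-0.075,0],"dr":[0,0,-0.011],"grip":-0.4},{"slide":[-0.0055,-0.075,0],"dr":[0,0,-0.011],"grip":-0.4},{"slide":[-0.0055,-0.075,0],"dr":[0,0,-0.011],"grip":-0.4},{"slide":[-0.0055,-0.075,0],"dr":[0,0,-0.011],"grip":-0.4},{"slide":[-0.0055,-0.075,0],"dr":[0,0,-0.011],"grip":-0.4},{"slide":[-0.0055,-0.075,0],"dr":[0,0,-0.011],"grip":-0.4},{"slide":[-0.0055,-0.075,0],"dr":[0,0,-0.011],"grip":-0.4},{"slide":[-0.0055,-0.075,0],"dr":[0,0,-0.011],"grip":-0.4},{"slide":[-0.0055,-0.075,0],"dr":[0,0,-0.011],"grip":-0.4}])

```text
clock: 14.0
ee_pos: [0.5312, -0.236, 0.1884]
tcp_rot: [[0.985, -0.173, -0.0], [-0.173, -0.985, -0.0], [-0.0, 0.0, -1.0]]
wrist_force: [0.4, -0.5, 0.5]
grip_width: 0.701
finger_force: 0.0
```

Request:
arm_command(steps=[{"slide":[-0.0055,-0.075,0],"dr":[0,0,-0.011],"grip":-0.4},{"slide":[-0.0055,-0.075,0],"dr":[0,0,-0.011],"grip":-0.4},{"slide":[-0.0055,-0.075,0],"dr":[0,0,-0.011],"grip":-0.4},{"slide":[0,-0.035,0],"dr":[0,0,0],"grip":-0.4},{"slide":[0,0,0],"dr":[0,0,0],"grip":-0.4},{"slide":[0,0,0],"dr":[0,0,0],"grip":-0.4}])

```text
clock: 14.6
ee_pos: [0.5218, -0.3898, 0.188]
tcp_rot: [[0.975, -0.224, -0.0], [-0.224, -0.975, 0.001], [-0.001, -0.001, -1.0]]
wrist_force: [-0.3, 0.3, -0.6]
grip_width: 0.701
finger_force: 0.0
```

```bash
python3 - <<'E'
from h import *
from station import bot
s,im,p=wcloud(); print(np.round(s['ee_pos'],4),np.round(s['tcp_rot'],3).tolist()); P=p.reshape(-1,3)
c=(.521,-.391)
B=P[(np.hypot(P[:,0]-c[0],P[:,1]-c[1])<.032)&(P[:,2]>.012)&(P[:,2]<.1)]
T=B[B[:,2]>.035]; print(len(T),T.mean(0).round(4),cv2.minAreaRect((T[:,:2]*1000).astype(np.float32)))
b=B[B[:,2]<.018]; print('base',((b.min(0)+b.max(0))/2).round(4),np.ptp(b,0).round(3))
f=bot.grab_frame('top'); cv2.imwrite('pics/t2.png',np.hstack([cv2.resize(f['pixels'][150:260,90:200],(400,400)),cv2.resize(im[100:300,150:350],(400,400))]))
E
```

```text
[ 0.5218 -0.3898  0.188 ] [[0.975, -0.224, -0.0], [-0.224, -0.975, 0.001], [-0.001, -0.001, -1.0]]
564 [ 0.5238 -0.3916  0.0542] ((522.2638549804688, -391.2549743652344), (16.77225685119629, 35.49223327636719), 77.41466522216797)
base [ 0.5195 -0.391   0.015 ] [0.017 0.026 0.006]
```

View pics/t2.png

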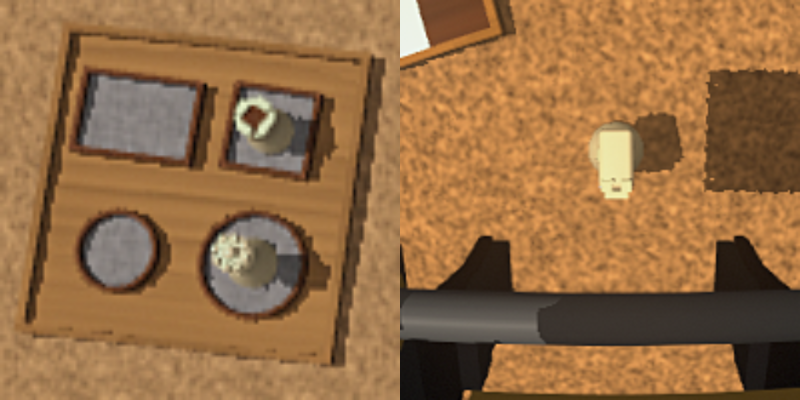

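The queen and rook both stand in their cups (left crop). The knight lies square to the fingers (right crop, 617,160). Gripping it.

Request:
arm_command(steps=[{"slide":[0,-0.002,-0.05],"dr":[0,0,0],"grip":-0.4},{"slide":[0,0,-0.07],"dr":[0,0,0],"grip":-0.4},{"slide":[0,0,-0.07],"dr":[0,0,0],"grip":-0.4},{"slide":[0,0,-0.055],"dr":[0,0,0],"grip":-0.4},{"slide":[0,0,-0.03],"dr":[0,0,0],"grip":-0.4},{"slide":[0,0,0],"dr":[0,0,0],"grip":0},{"slide":[0,0,0],"dr":[0,0,0],"grip":1},{"slide":[0,0,0],"dr":[0,0,0],"grip":1},{"slide":[0,0,0],"dr":[0,0,0],"grip":1},{"slide":[0,0,0],"dr":[0,0,0],"grip":1}])

```text
clock: 15.7
ee_pos: [0.5223, -0.3917, 0.0248]
tcp_rot: [[0.975, -0.223, 0.001], [-0.223, -0.975, -0.001], [0.002, 0.001, -1.0]]
wrist_force: [0.5, -0.0, 0.3]
grip_width: 0.329
finger_force: 0.0
```

Request:
arm_command(steps=[{"slide":[0,0,0],"dr":[0,0,0],"grip":1},{"slide":[0,0,0],"dr":[0,0,0],"grip":1},{"slide":[0,0,0],"dr":[0,0,0],"grip":1},{"slide":[0,0,0],"dr":[0,0,0],"grip":1},{"slide":[0,0,0],"dr":[0,0,0],"grip":1}])

```text
clock: 16.2
ee_pos: [0.522, -0.3915, 0.0241]
tcp_rot: [[0.975, -0.223, 0.0], [-0.223, -0.975, -0.0], [0.001, 0.0, -1.0]]
wrist_force: [-1.1, 0.4, 5.1]
grip_width: 0.204
finger_force: 30.0
```

Request:
arm_command(steps=[{"slide":[0,0,0.03],"dr":[0,0,0],"grip":1},{"slide":[0,0,0.06],"dr":[0,0,0],"grip":1},{"slide":[0,0,0.06],"dr":[0,0,0],"grip":1},{"slide":[0,0,0.06],"dr":[0,0,0],"grip":1},{"slide":[0.004,0.04,0.04],"dr":[0,0,0],"grip":1},{"slide":[0.006,0.072,0],"dr":[0,0,0.01],"grip":1},{"slide":[0.006,0.075,0],"dr":[0,0,0.01],"grip":1},{"slide":[0.006,0.075,0],"dr":[0,0,0.01],"grip":1},{"slide":[0.006,0.075,0],"dr":[0,0,0.01],"grip":1},{"slide":[0.006,0.075,0],"dr":[0,0,0.01],"grip":1}])

```text
clock: 17.2
ee_pos: [0.5418, -0.1424, 0.1734]
tcp_rot: [[0.989, -0.146, -0.0], [-0.146, -0.989, -0.0], [-0.0, 0.0, -1.0]]
wrist_force: [1.3, -0.5, -0.7]
grip_width: 0.201
finger_force: 30.0
```

Request:
arm_command(steps=[{"slide":[0.006,0.075,0],"dr":[0,0,0.01],"grip":1},{"slide":[0.006,0.075,0],"dr":[0,0,0.01],"grip":1},{"slide":[0.006,0.075,0],"dr":[0,0,0.01],"grip":1},{"slide":[0.006,0.075,0],"dr":[0,0,0.01],"grip":1},{"slide":[0.006,0.075,0],"dr":[0,0,0.01],"grip":1},{"slide":[0.006,0.075,0],"dr":[0,0,0.01],"grip":1},{"slide":[0.006,0.075,0],"dr":[0,0,0],"grip":1},{"slide":[0.006,0.075,0],"dr":[0,0,0],"grip":1},{"slide":[0.006,0.07,0],"dr":[0,0,0],"grip":1},{"slide":[0.004,0.05,0],"dr":[0,0,0],"grip":1}])

```text
clock: 18.2
ee_pos: [0.5761, 0.2911, 0.1731]
tcp_rot: [[0.999, -0.05, -0.001], [-0.05, -0.999, 0.001], [-0.001, -0.001, -1.0]]
wrist_force: [-0.4, -0.6, -0.4]
grip_width: 0.205
finger_force: 30.0
```

Request:
arm_command(steps=[{"slide":[0,0,0],"dr":[0,0,0],"grip":1},{"slide":[0,0,0],"dr":[0,0,0],"grip":1}])

```text
clock: 18.4
ee_pos: [0.5766, 0.2882, 0.1729]
tcp_rot: [[0.999, -0.051, -0.001], [-0.051, -0.999, -0.001], [-0.001, 0.001, -1.0]]
wrist_force: [0.6, -0.5, -0.7]
grip_width: 0.204
finger_force: 30.0
```

Request:
arm_command(steps=[{"slide":[0,0,-0.05],"dr":[0,0,0],"grip":1},{"slide":[0,0,-0.06],"dr":[0,0,0],"grip":1},{"slide":[0,0,-0.06],"dr":[0,0,0],"grip":1},{"slide":[0,0,-0.033],"dr":[0,0,0],"grip":1},{"slide":[0,0,-0.015],"dr":[0,0,0],"grip":1},{"slide":[0,0,-0.01],"dr":[0,0,0],"grip":1},{"slide":[0,0,-0.003],"dr":[0,0,0],"grip":1},{"slide":[0,0,0],"dr":[0,0,0],"grip":1}])

```text
clock: 19.2
ee_pos: [0.5776, 0.2878, 0.036]
tcp_rot: [[0.999, -0.053, 0.001], [-0.053, -0.999, 0.0], [0.001, -0.0, -1.0]]
wrist_force: [0.0, -0.4, 0.2]
grip_width: 0.205
finger_force: 30.0
```

Request:
arm_command(steps=[{"slide":[0,0,0],"dr":[0,0,0],"grip":0.5},{"slide":[0,0,0],"dr":[0,0,0],"grip":0},{"slide":[0,0,0],"dr":[0,0,0],"grip":-0.4},{"slide":[0,0,0],"dr":[0,0,0],"grip":-0.4},{"slide":[0,0,0],"dr":[0,0,0],"grip":-0.4},{"slide":[0,0,0.03],"dr":[0,0,0],"grip":-0.4},{"slide":[0,0,0.07],"dr":[0,0,0],"grip":-0.4},{"slide":[0,0,0.07],"dr":[0,0,0],"grip":-0.4},{"slide":[0,0,0.07],"dr":[0,0,0],"grip":-0.4},{"slide":[0,0,0],"dr":[0,0,0],"grip":-0.4}])

```text
clock: 20.2
ee_pos: [0.5795, 0.2899, 0.1875]
tcp_rot: [[0.999, -0.052, 0.01], [-0.052, -0.999, 0.005], [0.01, -0.006, -1.0]]
wrist_force: [-0.4, 0.2, 0.1]
grip_width: 0.696
finger_force: 0.0
```

Request:
arm_command(steps=[{"slide":[-0.006,-0.04,0],"dr":[0,0,0],"grip":-0.4},{"slide":[-0.006,-0.075,0],"dr":[0,0,0],"grip":-0.4},{"slide":[-0.006,-0.075,0],"dr":[0,0,0],"grip":-0.4},{"slide":[-0.006,-0.075,0],"dr":[0,0,0],"grip":-0.4},{"slide":[-0.006,-0.075,0],"dr":[0,0,0],"grip":-0.4},{"slide":[-0.006,-0.075,0],"dr":[0,0,0],"grip":-0.4},{"slide":[-0.006,-0.075,0],"dr":[0,0,0],"grip":-0.4},{"slide":[-0.006,-0.075,0],"dr":[0,0,0],"grip":-0.4},{"slide":[-0.006,-0.075,0],"dr":[0,0,0],"grip":-0.4},{"slide":[-0.008,-0.074,0],"dr":[0,0,0],"grip":-0.4}])

```text
clock: 21.2
ee_pos: [0.5396, -0.1423, 0.1802]
tcp_rot: [[0.999, -0.052, 0.001], [-0.052, -0.999, -0.0], [0.001, 0.0, -1.0]]
wrist_force: [1.3, 0.4, -0.2]
grip_width: 0.699
finger_force: 0.0
```

Request:
arm_command(steps=[{"slide":[0,-0.01,0],"dr":[0,0,0],"grip":-0.4},{"slide":[0,0,0],"dr":[0,0,0],"grip":-0.4},{"slide":[0,0,0],"dr":[0,0,0],"grip":-0.4}])

```text
clock: 21.5
ee_pos: [0.5402, -0.145, 0.1796]
tcp_rot: [[0.999, -0.051, 0.001], [-0.051, -0.999, 0.001], [0.001, -0.001, -1.0]]
wrist_force: [-0.1, -0.3, 0.3]
grip_width: 0.699
finger_force: 0.0
```

```bash
python3 - <<'E'
from h import *
from station import bot
s,im,p=wcloud(); print(np.round(s['ee_pos'],4),np.round(s['tcp_rot'],3).tolist()); P=p.reshape(-1,3)
c=(.539,-.1465)
B=P[(np.hypot(P[:,0]-c[0],P[:,1]-c[1])<.032)&(P[:,2]>.012)&(P[:,2]<.1)]
T=B[B[:,2]>.042]; print(len(T),T.mean(0).round(4),((T.min(0)+T.max(0))/2).round(4),np.ptp(T,0).round(3))
f=bot.grab_frame('top'); cv2.imwrite('pics/t3.png',np.hstack([cv2.resize(f['pixels'][150:260,90:200],(400,400)),cv2.resize(im[100:300,150:350],(400,400))]))
E
```

```text
[ 0.5402 -0.145   0.1796] [[0.999, -0.051, 0.001], [-0.051, -0.999, 0.001], [0.001, -0.001, -1.0]]
329 [ 0.5403 -0.1452  0.0507] [ 0.5387 -0.1454  0.0495] [0.021 0.021 0.012]
```

View pics/t3.png

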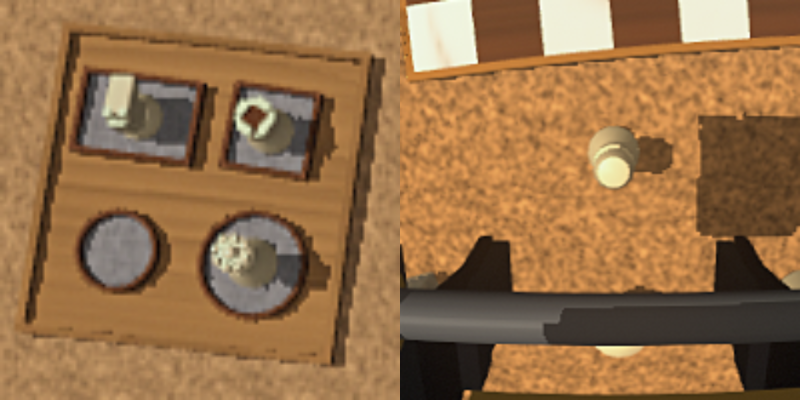

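The knight now stands in the oblong cup, and the pawn lies ahead of the fingers (right crop, 613,160).

Request:
arm_command(steps=[{"slide":[-0.002,-0.001,-0.05],"dr":[0,0,0],"grip":-0.4},{"slide":[0,0,-0.07],"dr":[0,0,0],"grip":-0.4},{"slide":[0,0,-0.07],"dr":[0,0,0],"grip":-0.4},{"slide":[0,0,-0.05],"dr":[0,0,0],"grip":-0.4},{"slide":[0,0,-0.028],"dr":[0,0,0],"grip":-0.4},{"slide":[0,0,0],"dr":[0,0,0],"grip":0},{"slide":[0,0,0],"dr":[0,0,0],"grip":1},{"slide":[0,0,0],"dr":[0,0,0],"grip":1},{"slide":[0,0,0],"dr":[0,0,0],"grip":1},{"slide":[0,0,0],"dr":[0,0,0],"grip":1}])

```text
clock: 22.6
ee_pos: [0.5392, -0.1473, 0.0192]
tcp_rot: [[0.999, -0.052, 0.001], [-0.052, -0.999, -0.001], [0.001, 0.001, -1.0]]
wrist_force: [0.6, 0.7, 0.0]
grip_width: 0.332
finger_force: 0.0
```

Request:
arm_command(steps=[{"slide":[0,0,0],"dr":[0,0,0],"grip":1},{"slide":[0,0,0],"dr":[0,0,0],"grip":1},{"slide":[0,0,0],"dr":[0,0,0],"grip":1},{"slide":[0,0,0],"dr":[0,0,0],"grip":1},{"slide":[0,0,0],"dr":[0,0,0],"grip":1}])

```text
clock: 23.1
ee_pos: [0.539, -0.1471, 0.0186]
tcp_rot: [[0.999, -0.052, 0.001], [-0.052, -0.999, -0.0], [0.001, 0.0, -1.0]]
wrist_force: [-0.4, 0.6, 3.8]
grip_width: 0.229
finger_force: 29.6
```

Request:
arm_command(steps=[{"slide":[0,0,0.03],"dr":[0,0,0],"grip":1},{"slide":[0,0,0.06],"dr":[0,0,0],"grip":1},{"slide":[0,0,0.06],"dr":[0,0,0],"grip":1},{"slide":[0,0,0.06],"dr":[0,0,0],"grip":1},{"slide":[-0.007,0.04,0.04],"dr":[0,0,0],"grip":1},{"slide":[-0.01,0.07,0],"dr":[0,0,0],"grip":1},{"slide":[-0.01,0.075,0],"dr":[0,0,0],"grip":1},{"slide":[-0.01,0.075,0],"dr":[0,0,0],"grip":1},{"slide":[-0.01,0.075,0],"dr":[0,0,0],"grip":1},{"slide":[-0.01,0.075,0],"dr":[0,0,0],"grip":1}])

```text
clock: 24.1
ee_pos: [0.5037, 0.1001, 0.168]
tcp_rot: [[0.999, -0.053, -0.0], [-0.053, -0.999, -0.001], [-0.0, 0.001, -1.0]]
wrist_force: [0.9, 0.8, -1.0]
grip_width: 0.227
finger_force: 29.7
```

Request:
arm_command(steps=[{"slide":[-0.01,0.075,0],"dr":[0,0,0],"grip":1},{"slide":[-0.01,0.075,0],"dr":[0,0,0],"grip":1},{"slide":[-0.01,0.075,0],"dr":[0,0,0],"grip":1},{"slide":[-0.008,0.072,0],"dr":[0,0,0],"grip":1},{"slide":[0,0.035,0],"dr":[0,0,0],"grip":1},{"slide":[0,0,0],"dr":[0,0,0],"grip":1},{"slide":[0,0,0],"dr":[0,0,0],"grip":1},{"slide":[0,0,0],"dr":[0,0,0],"grip":1}])

```text
clock: 24.9
ee_pos: [0.4821, 0.2963, 0.168]
tcp_rot: [[0.999, -0.054, -0.0], [-0.054, -0.999, -0.001], [-0.0, 0.001, -1.0]]
wrist_force: [0.8, 0.5, -0.5]
grip_width: 0.224
finger_force: 29.7
```

Request:
arm_command(steps=[{"slide":[-0.001,0.0025,-0.05],"dr":[0,0,0],"grip":1},{"slide":[0,0,-0.06],"dr":[0,0,0],"grip":1},{"slide":[0,0,-0.06],"dr":[0,0,0],"grip":1},{"slide":[0,0,-0.033],"dr":[0,0,0],"grip":1},{"slide":[0,0,-0.015],"dr":[0,0,0],"grip":1},{"slide":[0,0,-0.01],"dr":[0,0,0],"grip":1},{"slide":[0,0,-0.004],"dr":[0,0,0],"grip":1},{"slide":[0,0,0],"dr":[0,0,0],"grip":1}])

```text
clock: 25.7
ee_pos: [0.4816, 0.2995, 0.0298]
tcp_rot: [[0.999, -0.053, 0.001], [-0.053, -0.999, 0.0], [0.001, -0.0, -1.0]]
wrist_force: [-0.1, 0.3, -0.6]
grip_width: 0.224
finger_force: 29.7
```

Request:
arm_command(steps=[{"slide":[0,0,0],"dr":[0,0,0],"grip":0.4},{"slide":[0,0,0],"dr":[0,0,0],"grip":0},{"slide":[0,0,0],"dr":[0,0,0],"grip":-0.3},{"slide":[0,0,0],"dr":[0,0,0],"grip":-0.3},{"slide":[0,0,0],"dr":[0,0,0],"grip":-0.3},{"slide":[0,0,0.03],"dr":[0,0,0],"grip":-0.3},{"slide":[0,0,0.07],"dr":[0,0,0],"grip":-0.3},{"slide":[0,0,0.07],"dr":[0,0,0],"grip":-0.3},{"slide":[0,0,0.07],"dr":[0,0,0],"grip":-0.3},{"slide":[0,0,0],"dr":[0,0,0],"grip":-0.3}])

```text
clock: 26.7
ee_pos: [0.4832, 0.3015, 0.1791]
tcp_rot: [[0.999, -0.052, 0.008], [-0.052, -0.999, 0.004], [0.008, -0.005, -1.0]]
wrist_force: [0.3, 0.8, -0.3]
grip_width: 0.651
finger_force: 0.0
```

Request:
arm_command(steps=[{"slide":[0,-0.07,0],"dr":[0,0,0],"grip":-0.3},{"slide":[0,-0.07,0],"dr":[0,0,0],"grip":-0.3},{"slide":[0,-0.07,0],"dr":[0,0,0],"grip":-0.3},{"slide":[0,-0.07,0],"dr":[0,0,0],"grip":-0.3},{"slide":[0,-0.07,0],"dr":[0,0,0],"grip":-0.3},{"slide":[0,0,0],"dr":[0,0,0],"grip":-0.3},{"slide":[0,0,0],"dr":[0,0,0],"grip":-0.3}])

```text
clock: 27.4
ee_pos: [0.481, 0.0887, 0.1729]
tcp_rot: [[0.999, -0.055, 0.0], [-0.055, -0.999, -0.0], [0.0, 0.0, -1.0]]
wrist_force: [0.3, 0.4, 0.1]
grip_width: 0.652
finger_force: 0.0
```

```bash
python3 - <<'E'
from h import *
from station import bot
t=bot.grab_frame('top')['pixels']; s=bot.grab_frame('scene')['pixels']
cv2.imwrite('pics/f.png',np.hstack([cv2.resize(t[150:260,90:200],(300,300)),cv2.resize(s[110:310,60:394],(500,300))]))
E
```

```text
(no output)
```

View pics/f.png

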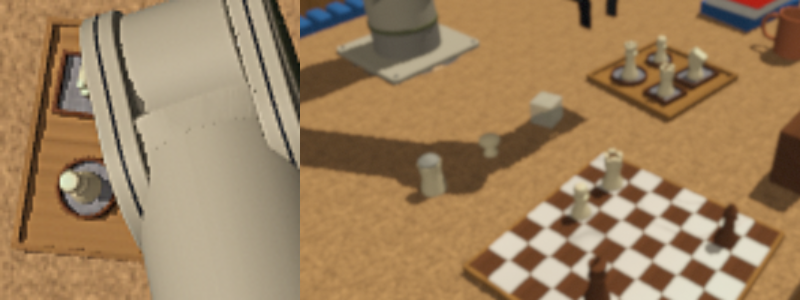

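The scene view shows all four pieces upright in their own cups (tray at 660,75). The knob (488,144), shaker and rook in play (612,172) have not moved, and the gripper is clear.

```bash
python3 -c "
from station import bot
print(bot.finish_job())"
```

```text
the job is handed in; nothing more can be done
None
```

The queen, rook, knight and pawn each stand upright in their own cup, the knob and the rook in play were left where they stood, and the job was handed in at about 27 s on the robot's clock; the hand-in gave no verdict.

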